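# Rack the sawn blocks and clamp the keeper bar

## Task

Lay the three sawn wooden blocks flat in the tray, one in each bay, lengthways between the black separators, setting them down rather than dropping them. Once all three are in, slide the keeper bar up until it holds the row of blocks snugly against the tray's far lip, then turn the clamp knob clockwise as far as it goes to lock the bar. Leave the other things on the bench where they are.

Things in the scene. Friction and masses are not known exactly. Their poses are not given: they have to be found in the camera images.
- block_a: sawn beech block, 60 long (its x) x 36 wide (its y) x 28 high (z) mm, about 45 g, lying flat; origin at the centre of its underside. Loose on the bench, its two ends (60 mm apart) free to grip from above.
- block_b: sawn beech block, 60 long (its x) x 36 wide (its y) x 28 high (z) mm, about 45 g, lying flat; origin at the centre of its underside. Loose on the bench like block_a.
- block_c: sawn beech block, 60 long (its x) x 36 wide (its y) x 28 high (z) mm, about 45 g, lying flat; origin at the centre of its underside. Starts in the dark wooden cradle, whose tall cheeks cover its ends: there it can only be gripped across its 36 mm width.
- block_a_mid (a point): centre of block_a, 14 mm above its underside
- block_b_mid (a point): centre of block_b, 14 mm above its underside
- block_c_mid (a point): centre of block_c, 14 mm above its underside
- cradle: small dark wooden cradle fixed to the bench; origin at the centre of its underside. Floor plate 92 (x) x 44 (y) mm, 8 mm thick; an upright cheek 12 mm thick at each x end, 68 mm apart inside, tops 52 mm above the bench; the two y sides are open. block_c lies on its floor, long side along the cradle's x.
- tray: aluminium tray fixed to the bench; origin on the bench under the middle of the middle bay; x points away from the robot to the far lip (within 0.25 rad of world x), z up. Floor 6 mm thick, x -188 to +45 mm, y +-87 mm. Far lip: inner face at x = +30 mm, 10 mm thick, 10 mm high above the floor. Three bays side by side along y, 51 mm apart, their near ends open towards the keeper bar.
- separators (a point): middle of the four black separators (tray x = 0, y = 0, 40 mm above its floor). Each is 6 mm thick, 44 mm long (tray x -22 to +22 mm) and stands 40 mm above the floor; 45 mm clear between them. They are taller than a block, so a block goes in lengthways along the tray's x, gripped by its two ends (which stick out 8 mm at each end), not by its long sides.
- bay0 (a point): bay at tray y = -51 mm: where the centre of a block lies when it is home (far end touching the lip), 14 mm above the tray floor; axes as the tray's. Any block may go in any bay
- bay1 (a point): bay at tray y = 0 mm: where the centre of a block lies when it is home (far end touching the lip), 14 mm above the tray floor; axes as the tray's. Any block may go in any bay
- bay2 (a point): bay at tray y = 51 mm: where the centre of a block lies when it is home (far end touching the lip), 14 mm above the tray floor; axes as the tray's. Any block may go in any bay
- keeper (a joint): travel of the keeper bar along the tray's x, in m: 0 = fully back towards the robot, grows towards the blocks; range 0 to 0.068. At 0.060 its face touches 60 mm blocks that touch the far lip. Starts within 0 to 0.015. It stays where left; friction about 1.5 N. Bar: 150 mm along y, 24 mm in x, top 12.5 mm above the tray floor.
- keeper_lug (a point): on the black upright lug in the middle of the keeper bar, by which it is moved: 26 mm wide (along y), 14 mm thick (x), its front 10 mm behind the bar's front face, its top 38.5 mm above the tray floor; the point is on its centre, 8.5 mm below its top, at tray x = -107 mm when the bar is at 0. Can be pinched across its 26 mm width from above, or pushed from behind. Axes as the tray's.
- clamp (a joint): angle of the clamp knob in rad: 0 = loose, grows clockwise as seen from above, stop (locked) at 1.4. Starts within 0 to 0.25. Friction torque about 0.04 N m.
- clamp_grip (a point): on the axis of the black clamp knob, at gripping height. A raised bar 42 mm long (its x), 14 mm wide (its y), from 42 to 72 mm above the bench, on a disc of 44 mm diameter; the point is 65 mm above the bench, 7 mm below the top. Its axes turn with the knob. It stands on the steel guide of the keeper rod, at tray x = -160 mm; grip the bar across its 14 mm width from above.
- strip: bystander: thin wood strip 110 x 18 x 10 mm, lying flat; origin under its centre
- glue: bystander: white bottle, 56 mm diameter, 160 mm tall; origin under its centre
- tape: bystander: grey tape measure 62 x 34 x 58 mm; origin under its centre
- jar: bystander: glass jar 64 mm diameter, 75 mm tall; origin under its centre
- driver: bystander: screwdriver lying along its x
- puck: bystander: round wooden puck 40 mm diameter, 24 mm high; origin under its centre
Things that resemble listed ones, but are neither listed nor needed, are in the scene too. What is shaped like the block_c but orange or pink is not meant.

How it is judged:
On the way, in this order (a step that is already met when the one before it is completed fails the run):
1. a block lies in each of the three bays, let go (((distance between block_a_mid and bay0 below 0.028 m and z of block_a_mid in the frame of bay0 below 0.003 m and angle between the x axis of block_a and the x axis of tray, either way round below 0.2 rad) or (distance between block_b_mid and bay0 below 0.028 m and z of block_b_mid in the frame of bay0 below 0.003 m and angle between the x axis of block_b and the x axis of tray, either way round below 0.2 rad) or (distance between block_c_mid and bay0 below 0.028 m and z of block_c_mid in the frame of bay0 below 0.003 m and angle between the x axis of block_c and the x axis of tray, either way round below 0.2 rad)) and ((distance between block_a_mid and bay1 below 0.028 m and z of block_a_mid in the frame of bay1 below 0.003 m and angle between the x axis of block_a and the x axis of tray, either way round below 0.2 rad) or (distance between block_b_mid and bay1 below 0.028 m and z of block_b_mid in the frame of bay1 below 0.003 m and angle between the x axis of block_b and the x axis of tray, either way round below 0.2 rad) or (distance between block_c_mid and bay1 below 0.028 m and z of block_c_mid in the frame of bay1 below 0.003 m and angle between the x axis of block_c and the x axis of tray, either way round below 0.2 rad)) and ((distance between block_a_mid and bay2 below 0.028 m and z of block_a_mid in the frame of bay2 below 0.003 m and angle between the x axis of block_a and the x axis of tray, either way round below 0.2 rad) or (distance between block_b_mid and bay2 below 0.028 m and z of block_b_mid in the frame of bay2 below 0.003 m and angle between the x axis of block_b and the x axis of tray, either way round below 0.2 rad) or (distance between block_c_mid and bay2 below 0.028 m and z of block_c_mid in the frame of bay2 below 0.003 m and angle between the x axis of block_c and the x axis of tray, either way round below 0.2 rad)) and contact force between the fingers and block_a below 0.1 N and contact force between the fingers and block_b below 0.1 N and contact force between the fingers and block_c below 0.1 N), for 0.2 s.
2. the keeper bar is slid up against the row (value of joint keeper above 0.057 m), for 0.2 s.
3. the clamp knob is turned clockwise to its stop (value of joint clamp above 1.25 rad), for 0.2 s.
At the end, for the whole second after the job is handed in: One block lies flat and still in each of the three bays, its centre within 7.5 mm of the bay's point and its long side within 0.1 rad of the tray's x; the keeper bar is up against the row (joint over 0.057 m), and the clamp knob is turned over 1.25 rad (((distance between block_a_mid and bay0 below 0.0075 m and z of block_a_mid in the frame of bay0 below 0.003 m and angle between the x axis of block_a and the x axis of tray, either way round below 0.1 rad) or (distance between block_b_mid and bay0 below 0.0075 m and z of block_b_mid in the frame of bay0 below 0.003 m and angle between the x axis of block_b and the x axis of tray, either way round below 0.1 rad) or (distance between block_c_mid and bay0 below 0.0075 m and z of block_c_mid in the frame of bay0 below 0.003 m and angle between the x axis of block_c and the x axis of tray, either way round below 0.1 rad)) and ((distance between block_a_mid and bay1 below 0.0075 m and z of block_a_mid in the frame of bay1 below 0.003 m and angle between the x axis of block_a and the x axis of tray, either way round below 0.1 rad) or (distance between block_b_mid and bay1 below 0.0075 m and z of block_b_mid in the frame of bay1 below 0.003 m and angle between the x axis of block_b and the x axis of tray, either way round below 0.1 rad) or (distance between block_c_mid and bay1 below 0.0075 m and z of block_c_mid in the frame of bay1 below 0.003 m and angle between the x axis of block_c and the x axis of tray, either way round below 0.1 rad)) and ((distance between block_a_mid and bay2 below 0.0075 m and z of block_a_mid in the frame of bay2 below 0.003 m and angle between the x axis of block_a and the x axis of tray, either way round below 0.1 rad) or (distance between block_b_mid and bay2 below 0.0075 m and z of block_b_mid in the frame of bay2 below 0.003 m and angle between the x axis of block_b and the x axis of tray, either way round below 0.1 rad) or (distance between block_c_mid and bay2 below 0.0075 m and z of block_c_mid in the frame of bay2 below 0.003 m and angle between the x axis of block_c and the x axis of tray, either way round below 0.1 rad)) and contact force between the fingers and block_a below 0.1 N and contact force between the fingers and block_b below 0.1 N and contact force between the fingers and block_c below 0.1 N and linear speed of each of block_a, block_b, block_c below 0.02 m/s and value of joint keeper above 0.057 m and value of joint clamp above 1.25 rad); the robot touches nothing.
It fails at once if one of the other things (strip, glue bottle, tape measure, jar, screwdriver, puck) is moved more than 40 mm (distance of any of strip, glue, tape, jar, driver, puck from where it was at the start of the episode above 0.04 m).
It fails at once if a block is dropped (falls or flies free of the fingers faster than 0.5 m/s) ((linear speed of block_a above 0.5 m/s and contact force between the fingers and block_a below 0.01 N) or (linear speed of block_b above 0.5 m/s and contact force between the fingers and block_b below 0.01 N) or (linear speed of block_c above 0.5 m/s and contact force between the fingers and block_c below 0.01 N)).
It also fails if it takes over 72 s, if anything falls off the work surface, if the arm or the gripper's body presses on something with over 40 N, if the wrist force passes 120 N, or if a joint passes its speed limit or range.

## Robot

A 7-joint arm with a two-finger parallel gripper is mounted at the origin on the work surface. World frame = base frame: x ahead of the robot, y to its left, z up, the work surface at z = 0. Lengths are in m, angles in rad, forces in N, time in s.
With the tool pointing down it reaches from about 0.425 to 0.925 m from the base axis. Payload 6.8 kg.
Tool frame: the origin (TCP) lies at the very end of the fingers, on their centre line; the grasp point (between the pads) lies 19 mm behind it (grip_point_offset is the distance from the TCP to the grasp point, in m); z points along the fingers, y is the line along which they close (so a half turn about z gives the same grasp; the last joint's range is limited). The gripper opens to 85 mm and grips with 20 to 120 N. Pads are 22 mm wide; open, the fingers measure 114 mm over their backs; the gripper's body (76 mm by 85 mm) begins 54 mm behind the grasp point. The pads swing forward as they close: fully open they stand 13 mm farther back than shut.
Start: joints at [-1.344, 0.477, 0.022, 1.555, -0.011, 1.109, -0.083], TCP at [0.222, 0.638, 0.231] pointing down, gripper open.
Joint ranges: [-2.96, 2.96], [-0.34, 2.1], [-1.41, 1.46], [0.24, 2.44], [-1.37, 4.51], [0.17, 1.92], [-2.96, 2.96]. Speed limits (rad/s): [2.39, 2.39, 3.14, 3.14, 3.14, 3.14, 3.14].

## Interface

Orientations are given as a unit quaternion [w, x, y, z].
In Python, from station import * gives the robot as it stands.
- The arm moves only by the tool carry_out, never from a script. Its argument "rows" is text: rows parted by semicolons, each of 4 numbers parted by spaces: the shift along the world's x, y, z in mm, then the turn about the world's z in degrees. In form: dx dy dz yaw; .... A call has 1 to 10 rows; each row shifts and turns the commanded pose from where the row before left it; what a row does not reach is not made up. A row lasts 1/8 s, in which the tool goes at most 62.5 mm and 10.7 degrees, less where a joint would pass 70% of its speed; a pose out of reach is approached as far as the arm can. A call is refused whole if a number of a shift passes 62.5 or a number of a turn 10.7, either way. A call with a gripper value outside its range is refused whole. "claw" is the finger opening in mm, from 0 to 85.4, set as the call begins (left out, the last holds). The fingers move at their own pace and stop on an object; "force" is the grip in N (left out, the last holds). Time passes only in rows, so rows that do not move let the fingers close. It gives the time, the measured TCP pose, the force, the opening and the grip force at its end, in the units of the state.
- get_obs(): the state, without advancing time (a new reading comes with each control period).
- read_camera(name): name is "side" or "top"; returns a dict with "img" (400x640x3 uint8, blue, green, red), "fov_y" (degrees; the focal length in pixels is half the picture's height over the tangent of half this angle, whatever the lens; pixels are square), "cx", "cy" (the principal point, pixels), "distortion" ([k1, k2, p1, p2, k3] as OpenCV has them; the pictures are not rectified), "world_to_cam" (4x4, takes a point from world to camera coordinates). Camera axes: x right, y up, looking along -z (the intrinsics and any distortion apply to the point x, -y, -z); pixel columns grow to the right and rows downward; lengths in m; the calibration is good to about 2 mm. A picture is of the moment at which its call begins. There is no depth.
- hand_in(): hands the job in; it is judged then, once.
Trained networks look in the newest picture that a camera, given by its name, has taken for a name from the list of things; names that differ only in an ending like _2 or _b are one class to them, and where a whole thing is asked for, a point or a joint stands for the part that bears it (a point fixed in the world has none). Each returns a list of dicts, best first, with "confidence" (0 to 1); they miss things now and then, are a little off and sometimes report something else, mostly with a low value. They report only what shows in the picture. A call takes as long as a camera call. They do not tell look-alikes from the thing itself.
- recognise(camera, thing): "centre" ([column, row] in pixels, amid what is visible of it).
- outline_of(camera, thing): "pixels" (400x640 bool, what is visible of it) and "centre" ([column, row] in pixels, amid what is visible of it).
- place_of(camera, thing): "centre" ([column, row] in pixels: a listed point, or the origin of a listed thing).
The state is a dict: "t": time; "q": joint angles; "joint_vel": joint speeds; "joint_torque": joint torques, N m; "eef_pos": TCP position; "tool_rot": TCP orientation; "contact_force": force on the tool from outside, world axes, zero at the start; "torque": the same for the moment, N m; "gripper_width": opening from 0.0 (shut) to 1.0 (fully open); "grasp_force": force on a finger pad.
Only numpy, scipy, OpenCV 4.12 (cv2) and the standard library are available. Lean on these libraries where they do the work, as an engineer would, in place of code of your own. Each camera call takes 0.05 s, during which the arm holds its last target. There are 200 camera calls.

## Working session

There is one attempt and no reset: what is moved stays moved. The work goes in short steps, Python scripts to look and compute and a tool call to move; the robot and the scene stay as the last step left them, time stands still between calls to the robot, and variables do not carry over. Pictures are saved under pics/ and viewed, at most 10 in all, crops included, and the job is handed in when it is done.

Besides the shell and the picture viewer there is one more tool, called after "Emit:" in YAML: its name, and indented under it one key for each argument. carry_out: Moves the arm, as the interface text tells. Its arguments: {"type":"object","properties":{"rows":{"type":"string"},"claw":{"type":"number"},"force":{"type":"number"}},"required":["rows"]}

```bash
mkdir -p pics; ls; cat > h.py <<'E'
from station import *
import numpy as np, cv2
def K(c):
    f=200/np.tan(np.radians(c["fov_y"])/2)
    return np.array([[f,0,c["cx"]],[0,f,c["cy"]],[0,0,1.]])
F=np.diag([1,-1,-1.])
def pix2world(c,uv,z):
    uv=np.array(uv,float).reshape(-1,1,2)
    n=cv2.undistortPoints(uv,K(c),np.array(c["distortion"],float)).reshape(-1,2)
    R=F@c["world_to_cam"][:3,:3]; t=F@c["world_to_cam"][:3,3]
    d=np.c_[n,np.ones(len(n))]@R; o=-R.T@t
    return o+d*((z-o[2])/d[:,2])[:,None]
def proj(c,P):
    R=F@c["world_to_cam"][:3,:3]; t=F@c["world_to_cam"][:3,3]
    return cv2.projectPoints(np.array(P,float).reshape(-1,3),cv2.Rodrigues(R)[0],t,K(c),np.array(c["distortion"],float))[0].reshape(-1,2)
E
python3 - <<'E'
from h import *
C={n:read_camera(n) for n in("top","side")}
for n in C:
    C[n]["world_to_cam"]=np.array(C[n]["world_to_cam"])
    cv2.imwrite(f"pics/{n}0.png",C[n]["img"])
    print(n,C[n]["fov_y"],np.linalg.inv(C[n]["world_to_cam"])[:3,3].round(3))
Z=dict(block_a=0,block_c=.008,block_a_mid=.014,block_c_mid=.022,cradle=0,tray=0,separators=.046,bay0=.02,bay1=.02,bay2=.02,keeper_lug=.036,clamp_grip=.065,strip=0,glue=0,tape=0,jar=0,driver=0,puck=0)
for t,z in Z.items():
    for n in C:
        for r in place_of(n,t)[:4]:
            print(t,n,round(r["confidence"],2),np.round(r["centre"]),pix2world(C[n],r["centre"],z)[0].round(4))
o=get_obs();print(o)
E
```

```text
pics
top 55.45908664435568 [0.43  0.058 1.166]
side 55.9841157118769 [ 0.183 -0.556  0.825]
block_a top 0.86 [166. 168.] [0.6445 0.5199 0.    ]
block_a top 0.82 [230. 208.] [0.5201 0.3185 0.    ]
block_a top 0.75 [201. 277.] [0.3115 0.3972 0.    ]
block_a top 0.73 [206. 245.] [0.4065 0.3854 0.    ]
block_a side 0.86 [342. 186.] [0.646  0.1234 0.    ]
block_a side 0.85 [284. 208.] [0.4515 0.1285 0.    ]
block_a side 0.75 [278. 156.] [0.531  0.3491 0.    ]
block_a side 0.65 [210. 172.] [0.3103 0.3796 0.    ]
block_c top 0.86 [166. 168.] [0.6431 0.5168 0.008 ]
block_c top 0.82 [230. 208.] [0.5195 0.3167 0.008 ]
block_c top 0.75 [201. 277.] [0.3123 0.3949 0.008 ]
block_c top 0.73 [206. 245.] [0.4067 0.3832 0.008 ]
block_c side 0.86 [342. 186.] [0.6415 0.1168 0.008 ]
block_c side 0.85 [284. 208.] [0.4489 0.1219 0.008 ]
block_c side 0.75 [278. 156.] [0.5277 0.3403 0.008 ]
block_c side 0.65 [210. 172.] [0.309  0.3705 0.008 ]
block_a_mid top 0.81 [296. 233.] [0.447  0.1123 0.014 ]
block_a_mid side 0.53 [283. 211.] [0.4385 0.1064 0.014 ]
block_c_mid top 0.84 [168. 170.] [0.6319 0.5065 0.022 ]
[... 3327 characters left out ...]
168 ,  0.0224099 ,  1.55537932, -0.01150329,
        1.10930703, -0.08308084]), 'joint_vel': array([-1.82485395e-03,  1.00866044e-03, -1.01825883e-03,  2.56833924e-07,
        1.86682949e-04,  2.43027909e-03,  2.86098751e-04]), 'joint_torque': array([-1.91505464e-04, -5.96318972e+01,  1.60608497e+00, -2.81536639e+01,
        1.24327792e-02,  1.69660023e-03, -3.22963126e-05]), 'eef_pos': array([0.22177742, 0.63755225, 0.23130557]), 'tool_rot': array([-5.00393771e-06,  1.66609595e-01,  9.86022942e-01,  9.57658377e-06]), 'contact_force': array([1.15710001, 0.45241151, 0.20517024]), 'torque': array([ 0.02853263, -0.00360001, -0.03767445]), 'grasp_force': 0.0, 'gripper_width': 1.0022577914957316}
```

```bash
python3 - <<'E'
import cv2
t=cv2.imread("pics/top0.png"); s=cv2.imread("pics/side0.png")
cv2.imwrite("pics/t1.png",cv2.resize(t[110:310,140:490],None,fx=2.28,fy=2.28,interpolation=2))
cv2.imwrite("pics/s1.png",cv2.resize(s[90:300,190:450],None,fx=2.85,fy=2.85,interpolation=2))
E
```

```text
(no output)
```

View pics/t1.png

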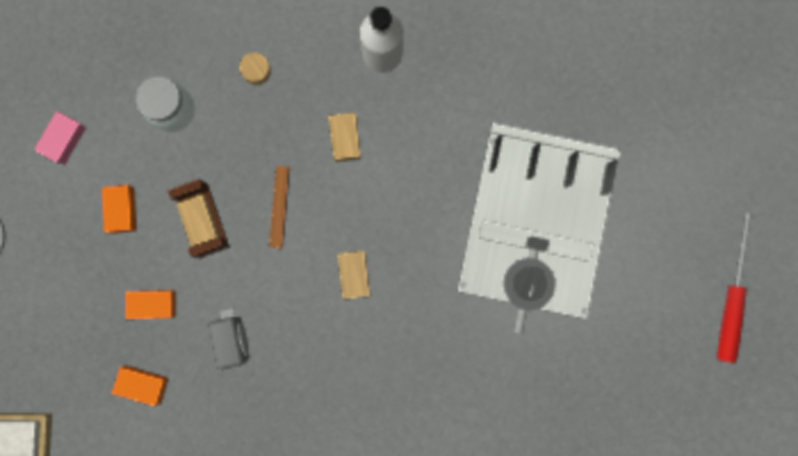

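View pics/s1.png

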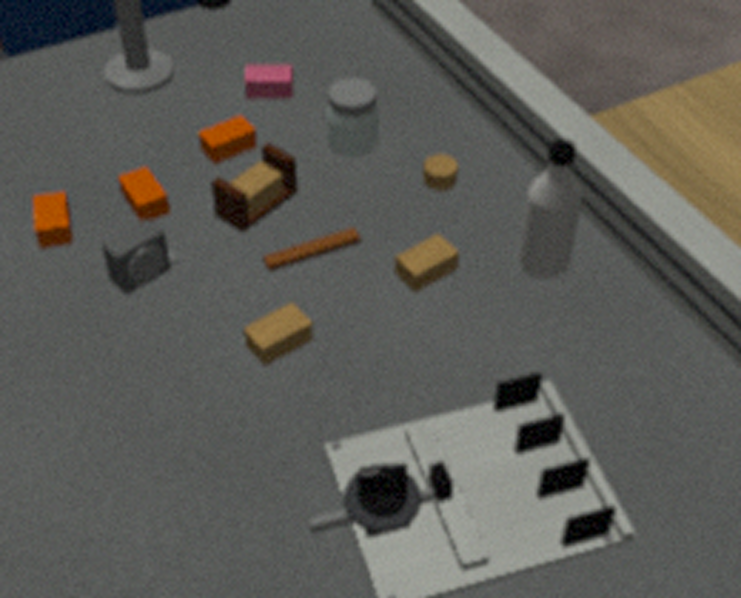

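```bash
cat > fit.py <<'E'
from h import *
from scipy.optimize import minimize
S=4
def box(x0,x1,y0,y1,z0,z1):
    return np.array([[x,y,z] for x in(x0,x1) for y in(y0,y1) for z in(z0,z1)])
def place(P,x,y,a):
    c,s=np.cos(a),np.sin(a)
    return np.c_[P[:,0]*c-P[:,1]*s+x,P[:,0]*s+P[:,1]*c+y,P[:,2]]
BLK=box(-.03,.03,-.018,.018,0,.028)
TRAY=np.r_[box(-.188,.045,-.087,.087,0,.006),box(.03,.04,-.087,.087,0,.016)]
def hullmask(c,P,shape=(400*S,640*S)):
    uv=(proj(c,P)+.5)*S-.5
    m=np.zeros(shape,np.uint8)
    cv2.fillConvexPoly(m,cv2.convexHull(np.round(uv*16).astype(np.int32)),1,shift=4)
    return m
def fit(cams,masks,P,p0):
    big=[cv2.resize(m.astype(np.float32),None,fx=S,fy=S,interpolation=cv2.INTER_LINEAR)>.5 for m in masks]
    def cost(p):
        t=0
        for c,b in zip(cams,big):
            h=hullmask(c,place(P,p[0]/100,p[1]/100,p[2]))>0
            t+=1-(h&b).sum()/max(1,(h|b).sum())
        return t
    q=[p0[0]*100,p0[1]*100,p0[2]]
    best=None
    for _ in range(3):
        r=minimize(cost,q,method="Nelder-Mead",options=dict(initial_simplex=[q,[q[0]+.6,q[1],q[2]],[q[0],q[1]+.6,q[2]],[q[0],q[1],q[2]+.12]],xatol=1e-3,fatol=1e-4))
        q=r.x
    return np.array([q[0]/100,q[1]/100,q[2]]),r.fun/len(cams)
def cc(m,uv):
    n,l=cv2.connectedComponents(m.astype(np.uint8))
    ys,xs=np.where(l>0); i=np.argmin((xs-uv[0])**2+(ys-uv[1])**2)
    return l==l[ys[i],xs[i]]
def beech(img):
    h=cv2.cvtColor(img,cv2.COLOR_BGR2HSV)
    return (h[...,0]>8)&(h[...,0]<28)&(h[...,1]>70)&(h[...,1]<190)&(h[...,2]>70)
E
python3 - <<'E'
from fit import *
import pickle
C={n:read_camera(n) for n in("top","side")}
pickle.dump(C,open("c0.pkl","wb"))
top,side=C["top"],C["side"]
for nm,p0,in (("a",(.627,.128,-1.45)),("b",(.45,.115,-1.45))):
    ms=[]
    for c in(top,side):
        uv=proj(c,[[p0[0],p0[1],.02]])[0]
        px=c["img"][int(uv[1]),int(uv[0])]
        m=cc(beech(c["img"]),uv); ms.append(m); print(uv.round(),cv2.cvtColor(px[None,None],cv2.COLOR_BGR2HSV)[0,0],m.sum())
    for cs,mm in(([top,side],ms),([top],ms[:1]),([side],ms[1:])):
        P0=(*p0[:2],p0[2]+np.pi/2+np.pi/2)
        print(nm,*fit(cs,mm,BLK,P0))
ms=[]
for c in(top,side):
    uv=proj(c,[[.57,-.17,.006]])[0]
    h=cv2.cvtColor(c["img"],cv2.COLOR_BGR2HSV)
    m=cc((h[...,2]>150)&(h[...,1]<60),uv)
    m=cv2.morphologyEx(m.astype(np.uint8),cv2.MORPH_OPEN,np.ones((7,7)))
    k,_=cv2.findContours(m,cv2.RETR_EXTERNAL,cv2.CHAIN_APPROX_NONE)
    hh=cv2.convexHull(max(k,key=cv2.contourArea)); m=np.zeros_like(m); cv2.fillConvexPoly(m,hh,1); ms.append(m); print(uv,m.sum(),h[int(uv[1]),int(uv[0])])
for cs,mm in(([top,side],ms),([top],ms[:1]),([side],ms[1:])):
    print("tray",*fit(cs,mm,TRAY,(.604,-.147,-.2)))
for n,c in C.items():
    im=c["img"]; 
    if n=="top": cv2.imwrite("pics/t2.png",np.hstack([cv2.resize(im[185:230,200:250],(450,405),interpolation=2),cv2.resize(im[205:255,345:405],(348,290),interpolation=2).repeat(1,0)[:290] if 0 else cv2.resize(im[210:255,350:395],(345,405),interpolation=2)]))
E
```

```text
[292. 173.] [ 19 119 195] 242
[336. 182.] [ 19 132 149] 191
a [0.64060869 0.13155011 3.28429614] 0.2423787644477528
a [0.64013516 0.1314331  0.12757574] 0.08699786070834326
a [0.64877809 0.14480788 3.46659454] 0.3683444259567388
[295. 232.] [ 19 114 193] 241
[286. 206.] [ 19 130 151] 223
b [0.45511908 0.11640025 3.26705097] 0.23067007749064866
b [0.4547154  0.11620353 3.27253645] 0.07532592950265571
b [0.46042733 0.1250979  3.57292301] 0.3670659753263007
[388.82345579 193.71326934] 4302 [ 45  11 192]Traceback (most recent call last):
  File "<stdin>", line 22, in <module>
ValueError: max() iterable argument is empty
```

```bash
cat > tray.py <<'E'
from fit import *
def beech2(img):
    h=cv2.cvtColor(img,cv2.COLOR_BGR2HSV)
    return (h[...,0]>8)&(h[...,0]<28)&(h[...,1]>65)&(h[...,1]<215)&(h[...,2]>45)
E
python3 - <<'E'
from tray import *
import pickle
C=pickle.load(open("c0.pkl","rb"))
top,side=C["top"],C["side"]
for nm,p0,in (("a",(.640,.131,.127)),("b",(.455,.116,.13))):
    ms=[cc(beech2(c["img"]),proj(c,[[p0[0],p0[1],.02]])[0]) for c in(top,side)]
    print([m.sum() for m in ms])
    for cs,mm in(([top,side],ms),([top],ms[:1]),([side],ms[1:])): print(nm,*fit(cs,mm,BLK,p0))
ms=[]
for c in(top,side):
    h=cv2.cvtColor(c["img"],cv2.COLOR_BGR2HSV)
    uv=proj(c,[[.57,-.17,.006]])[0]
    print(h[int(uv[1])-1:int(uv[1])+2,int(uv[0]),:].tolist(), h[300,250])
    v=cv2.GaussianBlur(h[...,2],(3,3),0)
    m=cc((v>(140 if c is top else 115))&(h[...,1]<60),uv)
    m=cv2.morphologyEx(m.astype(np.uint8),cv2.MORPH_OPEN,np.ones((4,4)))
    k,_=cv2.findContours(m,cv2.RETR_EXTERNAL,cv2.CHAIN_APPROX_NONE)
    hh=cv2.convexHull(max(k,key=cv2.contourArea)); m=np.zeros_like(m); cv2.fillConvexPoly(m,hh,1); ms.append(m); print(m.sum())
for cs,mm in(([top,side],ms),([top],ms[:1]),([side],ms[1:])):
    print("tray",*fit(cs,mm,TRAY,(.604,-.147,-.2)))
im=top["img"]
R=lambda a:cv2.resize(a,(390,390),interpolation=cv2.INTER_CUBIC)
cv2.imwrite("pics/t2.png",np.hstack([R(im[183:228,205:250]),R(im[210:255,350:395])]))
E
```

```text
[np.int64(248), np.int64(284)]
a [0.64010431 0.13199295 0.14475803] 0.08700349829415793
a [0.63993633 0.13165557 0.12720003] 0.07419659735349715
a [0.64140154 0.13288139 0.17740638] 0.0930372148859544
[np.int64(247), np.int64(324)]
b [0.45532657 0.11631972 0.14795034] 0.08447573602794411
b [0.45483243 0.11601055 0.13808885] 0.061793700408752095
b [0.45653274 0.11713529 0.1410681 ] 0.0972972972972973
[[43, 12, 152], [45, 11, 192], [47, 12, 197]] [ 50   6 120]
4664
[[34, 14, 148], [43, 15, 152], [36, 9, 147]] [30  8 91]
5069
tray [ 0.60232729 -0.14631554 -0.19296925] 0.07717445945618678
tray [ 0.59904993 -0.14651594 -0.18500078] 0.05760418062441375
tray [ 0.60367151 -0.14721891 -0.19943346] 0.08930923830434045
```

View pics/t2.png

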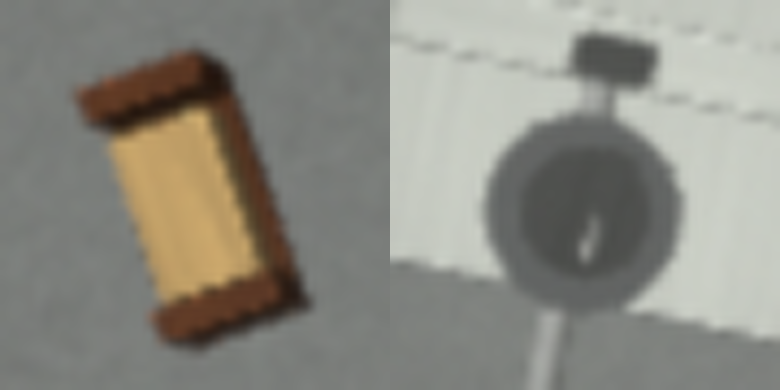

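```bash
cat > f3.py <<'E'
from tray import *
import pickle
from scipy.optimize import minimize
C=pickle.load(open("c0.pkl","rb"))
top,side=C["top"],C["side"]
def multi(cams,masks,boxes,q):
    big=[cv2.resize(m.astype(np.float32),None,fx=S,fy=S)>.5 for m in masks]
    def cost(p):
        t=0
        for c,b in zip(cams,big):
            h=sum(hullmask(c,place(P,p[0]/100,p[1]/100,p[2])).astype(int) for P in boxes)>0
            t+=1-(h&b).sum()/(h|b).sum()
        return t/len(cams)
    q=np.array([q[0]*100,q[1]*100,q[2]])
    for _ in range(3):
        r=minimize(cost,q,method="Nelder-Mead",options=dict(initial_simplex=[q,q+[.6,0,0],q+[0,.6,0],q+[0,0,.12]],xatol=1e-3,fatol=1e-4)); q=r.x
    return q/[100,100,1],round(r.fun,3)
seps=[box(-.022,.022,y-.003,y+.003,.006,.046) for y in(-.0765,-.0255,.0255,.0765)]
ms=[]
for c in(top,side):
    v=c["img"].max(2)
    roi=hullmask(c,place(box(-.035,.04,-.09,.09,0,.06),.602,-.147,-.19),).astype(np.uint8)
    roi=cv2.resize(roi,(640,400),interpolation=0)>0
    m=(v<85)&roi; ms.append(m); print(m.sum())
for cs,mm in(([top,side],ms),([top],ms[:1]),([side],ms[1:])): print("sep",*multi(cs,mm,seps,(.602,-.147,-.19)))
# cradle
cr=[box(-.046,.046,-.022,.022,0,.008),box(-.046,-.034,-.022,.022,0,.052),box(.034,.046,-.022,.022,0,.052),box(-.03,.03,-.018,.018,.008,.036)]
ms=[]
for c in(top,side):
    h=cv2.cvtColor(c["img"],cv2.COLOR_BGR2HSV)
    roi=hullmask(c,place(box(-.06,.06,-.04,.04,0,.06),.525,.315,.35)); roi=cv2.resize(roi,(640,400),interpolation=0)>0
    m=(h[...,1]>55)&roi; m=cv2.morphologyEx(m.astype(np.uint8),cv2.MORPH_OPEN,np.ones((2,2))); ms.append(m); print(m.sum())
for cs,mm in(([top,side],ms),([top],ms[:1]),([side],ms[1:])): print("cradle",*multi(cs,mm,cr,(.525,.315,.35)))
# block c top face in top view
cm=cc(beech(top["img"]),proj(top,[[.525,.315,.036]])[0])
(u,sz,a)=cv2.minAreaRect(np.argwhere(cm)[:,::-1].astype(np.float32)); print(pix2world(top,u,.036),sz,a)
E
python3 f3.py
```

```text
135
686
sep [ 0.60345321 -0.14442207 -0.19787448] 0.343
sep [ 0.60349977 -0.14519797 -0.24068566] 0.478
sep [ 0.60406137 -0.14398578 -0.18712563] 0.191
515
538
cradle [0.52420929 0.31912795 0.35868901] 0.147
cradle [0.5225417  0.31951568 0.36430799] 0.08
cradle [0.52788922 0.31733811 0.41905255] 0.169
[[0.51921125 0.3172574  0.036     ]] (24.66576385498047, 17.39252471923828) 71.56504821777344
```

Emit:
carry_out:
  rows: "38 -46 -5 -6.2;38 -46 -5 -6.2;38 -46 -5 -6.2;38 -46 -5 -6.2;38 -46 -5 -6.2;38 -46 -5 -6.2;38 -46 -5 -6.2;38 -46 -5 -6.2;38 -46 -5 -6.2;38 -46 -5 -6.2"
  claw: 85
  force: 35

```text
t: 3.25
eef_pos: [0.603, 0.1763, 0.1814]
tool_rot: [0.0, 0.652, 0.758, 0.0]
contact_force: [0.3, 0.4, 0.1]
gripper_width: 0.996
grasp_force: 0.0
```

Emit:
carry_out:
  rows: "20 -24 -20 0;17 -20 -40 0;0 0 -50 0;0 0 -35 0;0 0 -20 0;0 0 -10 0;0 0 -2 0"

```text
t: 4.12
eef_pos: [0.6392, 0.1338, 0.0047]
tool_rot: [0.0, 0.651, 0.759, 0.0]
contact_force: [0.1, -0.1, 0.1]
gripper_width: 0.999
grasp_force: 0.0
```

Emit:
carry_out:
  rows: "0 0 0 0;0 0 0 0;0 0 0 0;0 0 0 0"
  claw: 50
  force: 35

```text
t: 4.62
eef_pos: [0.6398, 0.1338, 0.0057]
tool_rot: [0.001, 0.651, 0.759, 0.001]
contact_force: [-1.3, 0.3, 6.8]
gripper_width: 0.696
grasp_force: 38.8
```

Emit:
carry_out:
  rows: "0 0 10 0;0 0 25 0;0 0 35 0;-9 -45 10 -4;-10 -55 0 -5;-10 -55 0 -5;-10 -50 0 -5;-5 -21 0 -0.5;0 0 0 0"

```text
t: 5.75
eef_pos: [0.5945, -0.0939, 0.0847]
tool_rot: [0.0, 0.771, 0.637, 0.0]
contact_force: [-0.1, 0.2, -0.1]
gripper_width: 0.695
grasp_force: 37.9
```

```bash
python3 - <<'E'
from h import *
import pickle
C={n:read_camera(n) for n in("top","side")}; pickle.dump(C,open("c1.pkl","wb"))
R=lambda a:cv2.resize(a,(390,390),interpolation=cv2.INTER_CUBIC)
t,s=C["top"]["img"],C["side"]["img"]
cv2.imwrite("pics/p3.png",np.hstack([R(t[145:245,330:430]),R(s[180:290,320:430])]))
E
```

```text
(no output)
```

View pics/p3.png

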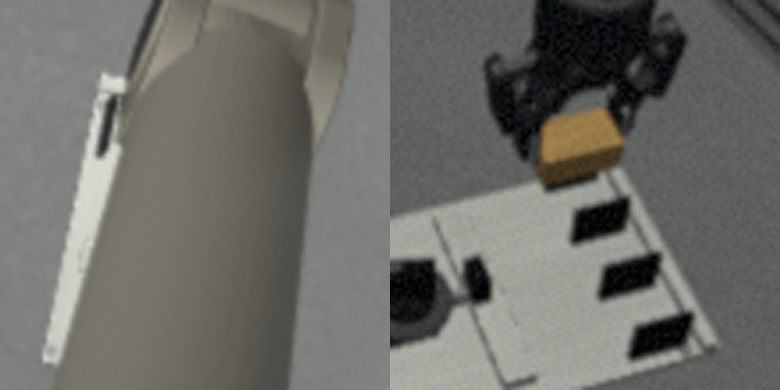

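```bash
python3 - <<'E'
from tray import *
import pickle
c=pickle.load(open("c1.pkl","rb"))["side"]
for zb in(.078,.080,.082):
    P=BLK+[0,0,zb]
    m=cc(beech2(c["img"]),proj(c,[[.5945,-.0939,zb+.014]])[0])
    print(m.sum(),*fit([c],[m],P,(.5945,-.0939,-.19)))
E
```

```text
412 [ 0.59603774 -0.09337108 -0.16650953] 0.14341795341533625
412 [ 0.59479636 -0.09487643 -0.18919004] 0.1468558781408671
412 [ 0.59423185 -0.09625784 -0.20492331] 0.14949390085647551
```

Emit:
carry_out:
  rows: "1 2.5 -15 0;0 0 -20 0;0 0 -15 0;0 0 -10 0;0 0 -6 0;0 0 -4 0;0 0 -2 0;0 0 0 0"

```text
t: 6.85
eef_pos: [0.5959, -0.09, 0.0125]
tool_rot: [0.0, 0.77, 0.638, 0.0]
contact_force: [-0.1, -0.0, -0.8]
gripper_width: 0.69
grasp_force: 37.9
```

Emit:
carry_out:
  rows: "0 0 -1 0;0 0 -1 0;0 0 0 0"

```text
t: 7.22
eef_pos: [0.5961, -0.0899, 0.0117]
tool_rot: [0.0, 0.77, 0.638, 0.001]
contact_force: [-4.0, 0.7, 11.3]
gripper_width: 0.699
grasp_force: 39.3
```

Emit:
carry_out:
  rows: "0 0 0 0;0 0 0 0;0 0 4 0;0 0 10 0;0 0 25 0;0 0 40 0"
  claw: 66

```text
t: 7.98
eef_pos: [0.5949, -0.0898, 0.0897]
tool_rot: [-0.001, 0.77, 0.638, -0.001]
contact_force: [0.1, 0.6, -0.2]
gripper_width: 0.772
grasp_force: 0.0
```

Emit:
carry_out:
  rows: "-25 38 0 4;-30 45 0 5;-30 45 0 5;-30 45 0 5;-25 33 -15 0;0 0 -25 0;0 0 -22 0;0 0 -15 0;0 0 -7 0;0 0 -1 0"
  claw: 85

```text
t: 9.22
eef_pos: [0.456, 0.1158, 0.0043]
tool_rot: [0.0, 0.654, 0.756, -0.0]
contact_force: [0.2, 0.0, 0.6]
gripper_width: 0.995
grasp_force: 0.0
```

Emit:
carry_out:
  rows: "0 0 0 0;0 0 0 0;0 0 0 0;0 0 0 0"
  claw: 50

```text
t: 9.72
eef_pos: [0.4563, 0.1161, 0.005]
tool_rot: [0.0, 0.654, 0.756, 0.001]
contact_force: [-0.5, 0.1, 6.1]
gripper_width: 0.693
grasp_force: 38.0
```

```bash
python3 - <<'E'
from tray import *
import pickle
C={n:read_camera(n) for n in("top","side")}; pickle.dump(C,open("c2.pkl","wb"))
top,side=C["top"],C["side"]
R=lambda a:cv2.resize(a,(390,390),interpolation=cv2.INTER_CUBIC)
t,s=top["img"],side["img"]
cv2.imwrite("pics/p4.png",np.hstack([R(t[145:245,330:430]),R(s[180:290,320:430])]))
for c in(top,side):
    m=cc(beech2(c["img"]),proj(c,[[.597,-.09,.03]])[0]); print(m.sum(),*fit([c],[m],BLK+[0,0,.006],(.597,-.09,-.19)))
E
```

```text
253 [ 0.59348228 -0.09317019 -0.24084494] 0.11028917283120376
331 [ 0.59713525 -0.08914638 -0.07765381] 0.2196095829636202
```

View pics/p4.png

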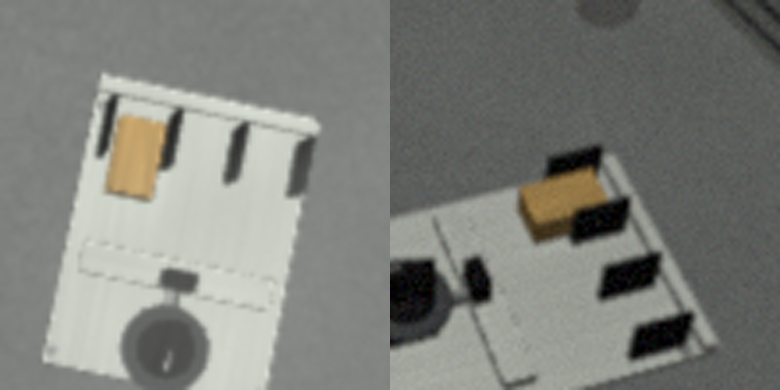

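Emit:
carry_out:
  rows: "0 0 15 0;0 0 35 0;10 -20 30 -2;25 -50 0 -4;28 -55 0 -5;28 -55 0 -5;26 -50 0 -3.1;13 -26 0 0;0 0 -10 0;0 0 -5 0"

```text
t: 11.08
eef_pos: [0.585, -0.1387, 0.0688]
tool_rot: [-0.001, 0.77, 0.638, -0.0]
contact_force: [-0.9, 0.8, -0.4]
gripper_width: 0.692
grasp_force: 37.9
```

Emit:
carry_out:
  rows: "0 0 -12 0;0 0 -12 0;0 0 -12 0;0 0 -10 0;0 0 -6 0;0 0 -4 0;0 0 -1.5 0;0 0 0 0"

```text
t: 12.08
eef_pos: [0.5859, -0.1401, 0.012]
tool_rot: [0.0, 0.77, 0.637, 0.0]
contact_force: [-1.1, 0.4, -1.2]
gripper_width: 0.695
grasp_force: 37.9
```

Emit:
carry_out:
  rows: "0 0 0 0;0 0 0 0;0 0 4 0;0 0 10 0;0 0 25 0;0 0 40 0"
  claw: 66

```text
t: 12.82
eef_pos: [0.585, -0.1398, 0.0913]
tool_rot: [-0.001, 0.77, 0.638, -0.001]
contact_force: [0.6, 0.4, 0.3]
gripper_width: 0.772
grasp_force: 0.0
```

Emit:
carry_out:
  rows: "-6 40 10 -5;-6 46 10 -6;-6 47 0 -6;-6 47 0 -6;-6 47 0 -6;-6 47 0 -6;-6 47 0 -6;-7 47 0 -6;-7 46 0 -6;-6 44 0 -5.7"
  claw: 64

```text
t: 14.08
eef_pos: [0.5234, 0.32, 0.1117]
tool_rot: [-0.0, 0.984, 0.177, 0.0]
contact_force: [1.4, -0.4, -0.1]
gripper_width: 0.751
grasp_force: 0.0
```

```bash
python3 - <<'E'
from tray import *
import pickle
C={n:read_camera(n) for n in("top","side")}; pickle.dump(C,open("c3.pkl","wb"))
R=lambda a:cv2.resize(a,(390,390),interpolation=cv2.INTER_CUBIC)
t,s=C["top"]["img"],C["side"]["img"]
cv2.imwrite("pics/p5.png",np.hstack([R(t[145:245,330:430]),R(s[90:200,220:330])]))
E
```

```text
(no output)
```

View pics/p5.png

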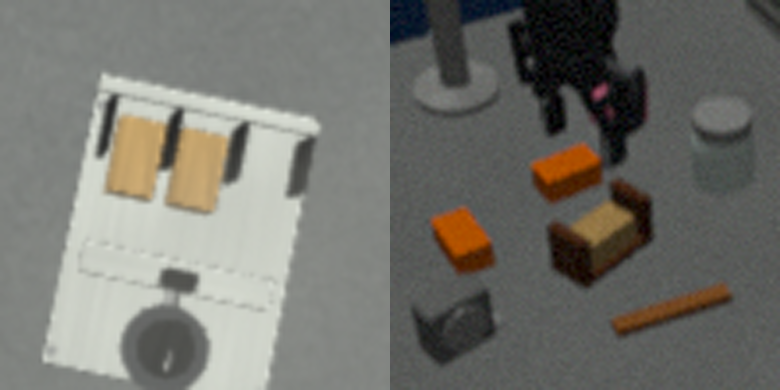

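Emit:
carry_out:
  rows: "0 -1 -30 0;0 0 -30 0;0 0 -20 0;0 0 -12 0;0 0 -6 0;0 0 -1.5 0;0 0 0 0"

```text
t: 15.05
eef_pos: [0.5242, 0.3172, 0.0119]
tool_rot: [-0.0, 0.984, 0.178, 0.0]
contact_force: [0.2, 0.3, -0.9]
gripper_width: 0.751
grasp_force: 0.0
```

Emit:
carry_out:
  rows: "0 0 0 0;0 0 0 0;0 0 0 0;0 0 0 0;0 0 0 0"
  claw: 25

```text
t: 15.68
eef_pos: [0.5242, 0.3173, 0.0119]
tool_rot: [-0.0, 0.984, 0.178, 0.0]
contact_force: [-0.7, 0.6, 5.3]
gripper_width: 0.418
grasp_force: 36.8
```

Emit:
carry_out:
  rows: "0 0 15 0;0 0 35 0;0 0 40 0;6 -35 0 -5;8 -50 0 -6;8 -52 0 -7;8 -52 0 -7;6 -48 -15 -6;0 0 -40 0;0 0 -25 0"

```text
t: 16.92
eef_pos: [0.5583, 0.0776, 0.0197]
tool_rot: [0.001, 0.996, -0.094, -0.001]
contact_force: [-0.6, 0.5, -0.2]
gripper_width: 0.411
grasp_force: 36.0
```

Emit:
carry_out:
  rows: "0 0 -10 0;0 0 -5 0;0 0 -2 0;0 0 0 0"

```text
t: 17.42
eef_pos: [0.5602, 0.0802, 0.0049]
tool_rot: [-0.0, 0.996, -0.091, 0.0]
contact_force: [0.1, -0.4, -0.1]
gripper_width: 0.414
grasp_force: 36.0
```

Emit:
carry_out:
  rows: "0 0 -1 0;0 0 0 0"

```text
t: 17.68
eef_pos: [0.5602, 0.0803, 0.0039]
tool_rot: [-0.0, 0.996, -0.091, 0.0]
contact_force: [0.1, -0.6, 4.7]
gripper_width: 0.415
grasp_force: 36.5
```

Emit:
carry_out:
  rows: "0 0 0 0;0 0 0 0;0 0 10 0;0 0 25 0;0 0 25 10;0 0 0 10;0 0 0 10;0 0 0 10;0 0 0 10;0 0 0 10"
  claw: 55

```text
t: 18.92
eef_pos: [0.5599, 0.0797, 0.0639]
tool_rot: [0.0, 0.907, 0.421, 0.0]
contact_force: [0.8, -0.2, 0.2]
gripper_width: 0.645
grasp_force: 0.0
```

Emit:
carry_out:
  rows: "0 0 0 10;0 0 0 10;0 0 -10 10;0 0 -22 0;0 0 -17 0;0 0 -8 0;0 0 -3 0;0 0 0 0"
  claw: 85

```text
t: 19.92
eef_pos: [0.56, 0.08, 0.0035]
tool_rot: [0.0, 0.769, 0.64, 0.0]
contact_force: [-0.1, -0.7, -0.3]
gripper_width: 0.994
grasp_force: 0.0
```

Emit:
carry_out:
  rows: "0 0 0 0;0 0 0 0;0 0 0 0;0 0 0 0"
  claw: 50

```text
t: 20.42
eef_pos: [0.5603, 0.0801, 0.004]
tool_rot: [0.0, 0.769, 0.64, 0.001]
contact_force: [-1.5, 0.9, 6.4]
gripper_width: 0.695
grasp_force: 38.3
```

Emit:
carry_out:
  rows: "0 0 15 0;0 0 35 0;0 -20 30 0;3 -50 0 0;4 -58 0 0;4 -58 0 -0.3;3 -52 0 0;2 -32 0 0;0 0 -12 0;0 0 -5 0"

```text
t: 21.68
eef_pos: [0.5753, -0.1887, 0.0657]
tool_rot: [-0.001, 0.77, 0.638, -0.0]
contact_force: [0.1, 0.1, 0.5]
gripper_width: 0.695
grasp_force: 37.9
```

Emit:
carry_out:
  rows: "0 0 -10 0;0 0 -12 0;0 0 -12 0;0 0 -10 0;0 0 -6 0;0 0 -4 0;0 0 -1.5 0;0 0 0 0"

```text
t: 22.68
eef_pos: [0.5759, -0.19, 0.011]
tool_rot: [0.0, 0.77, 0.638, 0.0]
contact_force: [-0.0, 0.5, -0.7]
gripper_width: 0.692
grasp_force: 37.9
```

Emit:
carry_out:
  rows: "0 0 0 0;0 0 0 0;0 0 4 0;0 0 10 0;0 0 25 0;0 0 40 0;0 0 40 10"
  claw: 66

```text
t: 23.55
eef_pos: [0.5756, -0.1899, 0.1315]
tool_rot: [0.0, 0.711, 0.704, -0.0]
contact_force: [0.8, 0.5, -0.6]
gripper_width: 0.771
grasp_force: 0.0
```

```bash
python3 - <<'E'
from tray import *
import pickle
C=pickle.load(open("c3.pkl","rb"))
top,side=C["top"],C["side"]
T=np.array([.6037,-.1445]);a=-.19;ex=np.array([np.cos(a),np.sin(a)]);ey=np.array([-ex[1],ex[0]])
loc=lambda p:((p[:2]-T)@ex,(p[:2]-T)@ey)
# lug & knob black in side/top
for n,c in C.items():
    v=c["img"].max(2)
    for nm,x,y,z in(("lug",-.105,0,.0445),("knob",-.16,0,.072)):
        w=T+ex*x+ey*y
        uv=proj(c,[[*w,z]])[0]
        m=cc((v<85),uv); 
        r=cv2.minAreaRect(np.argwhere(m)[:,::-1].astype(np.float32))
        cen=np.argwhere(m).mean(0)[::-1]
        print(n,nm,uv.round(1),m.sum(),cen.round(1),[np.round(q,1) for q in r], [np.round(loc(pix2world(c,cen,zz)[0]),4) for zz in(z,.03)])
# fit lug box in side+top for k
from scipy.optimize import minimize_scalar
for k in np.arange(0,.021,.0025):
    s=[]
    for c in(top,side):
        v=c["img"].max(2); w=T+ex*(-.107+k)
        m=cc(v<85,proj(c,[[*w,.036]])[0])
        b=cv2.resize(m.astype(np.float32),None,fx=S,fy=S)>.5
        h=hullmask(c,place(box(-.007,.007,-.013,.013,.0185,.0445),*w,a))>0
        s.append(round((h&b).sum()/(h|b).sum(),3))
    print(k,s)
s=side["img"]; R=lambda a:cv2.resize(a,(390,390),interpolation=cv2.INTER_CUBIC)
cv2.imwrite("pics/p6.png",np.hstack([R(s[235:280,305:350]),R(top["img"][210:255,350:395])]))
E
```

```text
top lug [376.2 215.4] 9 [375.7 216.1] [array([375.5, 216.1]), array([5.3, 1.5]), np.float64(14.0)] [array([-0.1075,  0.0012]), array([-0.1062, -0.001 ])]
top knob [374.2 233.6] 124 [372.2 233.6] [array([372. , 234.5]), array([13., 12.]), np.float64(90.0)] [array([-0.1613,  0.0059]), array([-0.1594, -0.0003])]
side lug [345.2 255.7] 646 [325.3 264.4] [array([323.4, 265. ]), array([23.9, 49.8]), np.float64(87.1)] [array([-0.1601, -0.0088]), array([-0.1568,  0.    ])]
side knob [324.3 255. ] 646 [325.3 264.4] [array([323.4, 265. ]), array([23.9, 49.8]), np.float64(87.1)] [array([-0.1662, -0.0255]), array([-0.1568,  0.    ])]
0.0 [np.float64(0.153), np.float64(0.126)]
0.0025 [np.float64(0.152), np.float64(0.115)]
0.005 [np.float64(0.152), np.float64(0.095)]
0.0075 [np.float64(0.118), np.float64(0.075)]
0.01 [np.float64(0.048), np.float64(0.057)]
0.0125 [np.float64(0.001), np.float64(0.039)]
0.015 [np.float64(0.0), np.float64(0.023)]
0.0175 [np.float64(0.0), np.float64(0.011)]
0.02 [np.float64(0.0), np.float64(0.002)]
```

View pics/p6.png

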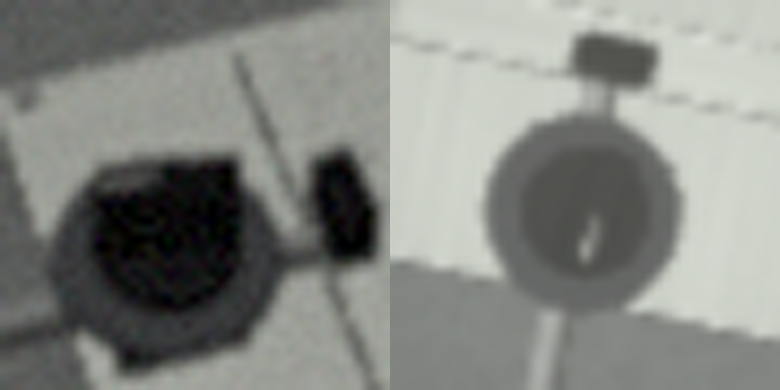

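Emit:
carry_out:
  rows: "-9 8 0 10;-9 8 0 10;-9 8 0 10;-9 8 0 10;-10 8 0 10;-10 8 0 10;-10 9 0 10;-10 8.5 0 9.6;0 0 -30 0;0 0 -20 0"
  claw: 60

```text
t: 24.8
eef_pos: [0.4997, -0.1247, 0.0799]
tool_rot: [0.0, 0.098, 0.995, -0.0]
contact_force: [-0.1, -0.5, 0.1]
gripper_width: 0.7
grasp_force: 0.0
```

```bash
python3 - <<'E'
from tray import *
import pickle
C={"side":read_camera("side")}; pickle.dump(C,open("c4.pkl","wb"))
s=C["side"]["img"]
cv2.imwrite("pics/p7.png",cv2.resize(s[170:310,290:430],(590,590),interpolation=cv2.INTER_CUBIC))
E
```

```text
(no output)
```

View pics/p7.png

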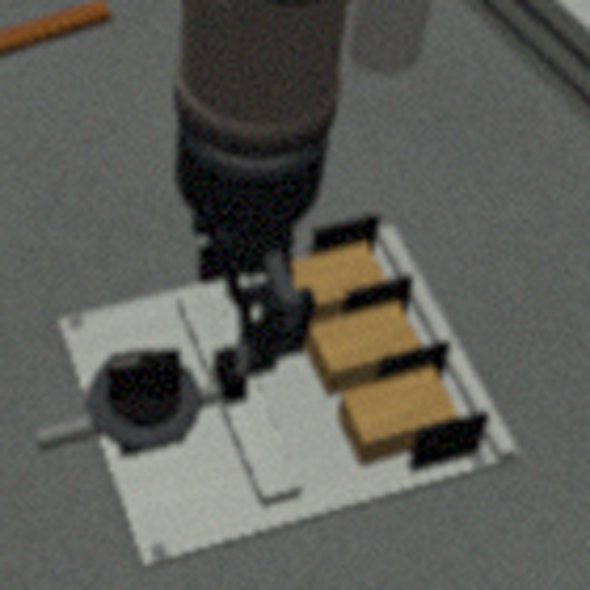

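Emit:
carry_out:
  rows: "0 0 -15 0;0 0 -15 0;0 0 -12 0;0 0 -8 0;0 0 -4 0;0 0 -2 0;0 0 0 0"

```text
t: 25.72
eef_pos: [0.4999, -0.1245, 0.0239]
tool_rot: [0.0, 0.097, 0.995, 0.0]
contact_force: [-0.0, -0.2, 0.3]
gripper_width: 0.703
grasp_force: 0.0
```

Emit:
carry_out:
  rows: "0 0 0 0;0 0 0 0;0 0 0 0;0 0 0 0;0 0 0 0"
  claw: 15

```text
t: 26.35
eef_pos: [0.5001, -0.1247, 0.0242]
tool_rot: [0.0, 0.098, 0.995, -0.0]
contact_force: [0.3, -0.3, 6.0]
gripper_width: 0.297
grasp_force: 36.6
```

Emit:
carry_out:
  rows: "3.9 -0.75 0 0;5.9 -1.15 0 0;5.9 -1.15 0 0;5.9 -1.15 0 0;5.9 -1.15 0 0;5.9 -1.15 0 0;4.9 -0.95 0 0;4.9 -0.95 0 0;4.9 -0.95 0 0;2 -0.4 0 0"

```text
t: 27.6
eef_pos: [0.5499, -0.1347, 0.0242]
tool_rot: [-0.0, 0.098, 0.995, -0.0]
contact_force: [-2.5, -1.5, 7.1]
gripper_width: 0.295
grasp_force: 36.9
```

Emit:
carry_out:
  rows: "2 -0.4 0 0;2 -0.4 0 0;1 -0.2 0 0;1 -0.2 0 0;0 0 0 0"

```text
t: 28.22
eef_pos: [0.5558, -0.1358, 0.0242]
tool_rot: [-0.0, 0.098, 0.995, -0.0]
contact_force: [-1.7, -1.1, 6.4]
gripper_width: 0.298
grasp_force: 36.7
```

Emit:
carry_out:
  rows: "1 -0.2 0 0;1 -0.2 0 0;1 -0.2 0 0;0 0 0 0"

```text
t: 28.72
eef_pos: [0.558, -0.1363, 0.0242]
tool_rot: [-0.001, 0.098, 0.995, -0.0]
contact_force: [-3.8, 0.3, 8.7]
gripper_width: 0.297
grasp_force: 37.1
```

Emit:
carry_out:
  rows: "1 -0.2 0 0;1 -0.2 0 0;0 0 0 0"

```text
t: 29.1
eef_pos: [0.558, -0.1363, 0.0241]
tool_rot: [-0.003, 0.098, 0.995, 0.0]
contact_force: [-10.3, 1.1, 16.6]
gripper_width: 0.297
grasp_force: 37.9
```

Emit:
carry_out:
  rows: "-1.5 0.3 0 0;0 0 0 0"

```text
t: 29.35
eef_pos: [0.558, -0.1363, 0.0242]
tool_rot: [-0.001, 0.098, 0.995, -0.0]
contact_force: [-5.3, 1.4, 10.2]
gripper_width: 0.296
grasp_force: 37.3
```

Emit:
carry_out:
  rows: "0 0 0 0;0 0 0 0;0 0 0 0;0 0 10 0;0 0 30 0;0 0 40 0;-20 4 10 0;-30 6 0 0;-30 6 0 -6"
  claw: 50

```text
t: 30.48
eef_pos: [0.4789, -0.12, 0.1147]
tool_rot: [0.001, 0.151, 0.989, 0.0]
contact_force: [0.3, -0.9, 0.1]
gripper_width: 0.583
grasp_force: 0.0
```

```bash
python3 - <<'E'
from tray import *
import pickle
C={"side":read_camera("side")}; pickle.dump(C,open("c5.pkl","wb"))
s=C["side"]["img"]
cv2.imwrite("pics/p8.png",cv2.resize(s[180:300,300:420],(590,590),interpolation=cv2.INTER_CUBIC))
E
```

```text
(no output)
```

View pics/p8.png

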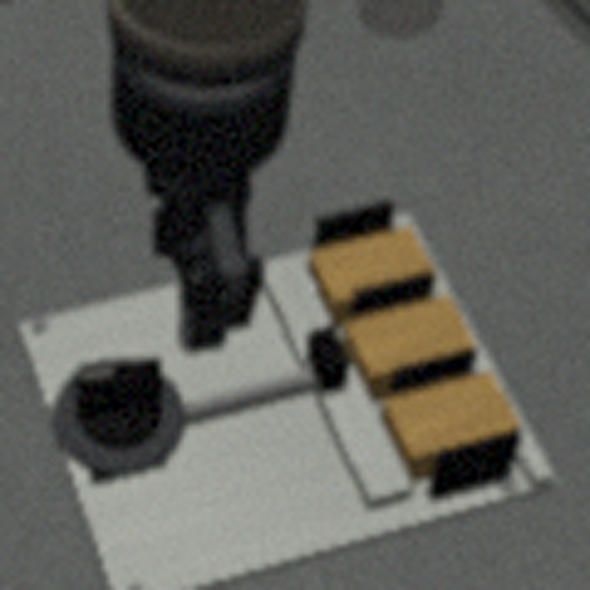

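Emit:
carry_out:
  rows: "-16 3 0 -1;-16 2.7 -10 0;0 0 -20 0;0 0 -18 0;0 0 -12 0;0 0 -6 0;0 0 0 0"

```text
t: 31.4
eef_pos: [0.4474, -0.1144, 0.0477]
tool_rot: [-0.0, 0.158, 0.987, -0.0]
contact_force: [-0.4, -0.1, -0.3]
gripper_width: 0.584
grasp_force: 0.0
```

Emit:
carry_out:
  rows: "0 0 0 0;0 0 0 0;0 0 0 0;0 0 0 0;0 0 0 0"
  claw: 5

```text
t: 32.02
eef_pos: [0.4477, -0.1142, 0.0483]
tool_rot: [0.0, 0.158, 0.987, 0.0]
contact_force: [-1.7, 1.9, 5.4]
gripper_width: 0.155
grasp_force: 38.4
```

Emit:
carry_out:
  rows: "0 0 0 -6;0 0 0 -8;0 0 0 -8;0 0 0 -8;0 0 0 -8;0 0 0 -8;0 0 0 -8;0 0 0 -8;0 0 0 -6;0 0 0 -2"

```text
t: 33.28
eef_pos: [0.4473, -0.1145, 0.0483]
tool_rot: [-0.0, 0.696, 0.718, 0.0]
contact_force: [-2.7, -0.2, 8.6]
gripper_width: 0.156
grasp_force: 38.8
```

```bash
python3 -c "
from station import *
o=get_obs();print(o['torque'],o['tool_rot'],o['q'])"
```

```text
[-0.02327212  0.59906804  0.04546585] [-4.62097544e-05  6.96474408e-01  7.17581630e-01  3.37690979e-05] [-0.22040576  0.44548846  0.4091616   2.2176793  -0.34201065  0.53688778
  0.47931904]
```

Emit:
carry_out:
  rows: "0 0 0 -2;0 0 0 -2;0 0 0 -2;0 0 0 0"

```text
t: 33.78
eef_pos: [0.4472, -0.1147, 0.0483]
tool_rot: [0.0, 0.731, 0.682, -0.0]
contact_force: [-2.5, -0.9, 9.3]
gripper_width: 0.159
grasp_force: 50.0
```

```bash
python3 -c "
from station import *
o=get_obs();print(o['torque'],o['tool_rot'],o['t'])"
```

```text
[-0.23985499  0.62993669  1.1041965 ] [ 8.82340807e-05  7.31379221e-01  6.81970934e-01 -2.71139252e-04] 33.775
```

Emit:
carry_out:
  rows: "0 0 0 1.5;0 0 0 0"

```text
t: 34.02
eef_pos: [0.4472, -0.1147, 0.0483]
tool_rot: [0.0, 0.723, 0.691, -0.0]
contact_force: [-2.8, 0.4, 8.5]
gripper_width: 0.156
grasp_force: 40.3
```

Emit:
carry_out:
  rows: "0 0 0 0;0 0 0 0;0 0 0 0;0 0 10 0;0 0 30 0;0 0 50 0;0 50 10 0;0 60 0 0;0 60 0 0;0 60 0 0"
  claw: 40

```text
t: 35.28
eef_pos: [0.4474, 0.1175, 0.1487]
tool_rot: [0.0, 0.724, 0.69, 0.001]
contact_force: [0.9, -0.2, -0.6]
gripper_width: 0.469
grasp_force: 0.0
```

```bash
python3 - <<'E'
from tray import *
t=read_camera("top")["img"]; s=read_camera("side")["img"]
R=lambda a:cv2.resize(a,(390,390),interpolation=cv2.INTER_CUBIC)
cv2.imwrite("pics/p9.png",np.hstack([R(t[160:260,335:435]),R(s[190:300,305:415])]))
E
```

```text
(no output)
```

View pics/p9.png

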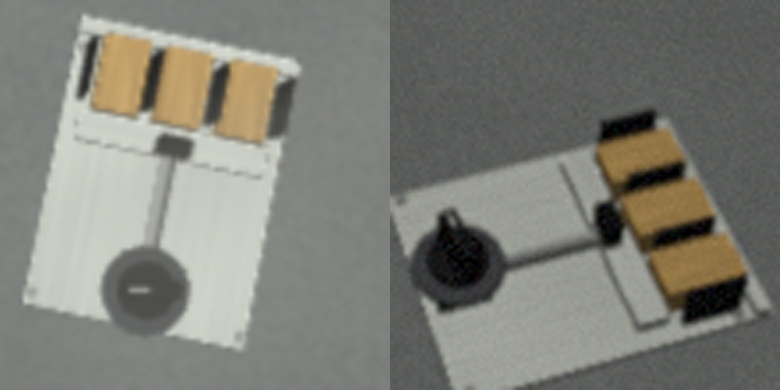

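The three blocks lie flat in their bays with the keeper bar against them, and the knob's white mark has turned to point across the tray. The arm is clear, so I'm handing in.

```bash
python3 -c "
from station import *
print(hand_in())"
```

```text
the job is handed in; nothing more can be done
None
```

I handed the job in at about 35 s: all three blocks lie flat in their bays, the keeper bar is slid up snug against the row, and the knob is turned to its stop; the hand-in call returned no verdict.

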